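# Slide the bored disc anode out of its cluster and fit it on the strainer cover

### The job

Five zinc disc anodes lie jammed together in the drip tray; only the one with the bolt hole through its middle fits the stud of the strainer cover. Press a fingertip lightly on that disc and slide it along the tray floor out through the open side of the cluster, until at least 20 mm separates it from every other disc, without shifting the other discs. Then pick it up, put it over the stud and let it down gently until it lies flat on the cover, and leave it there; do not bear down hard on the zinc at any time and leave everything else on the bench where it is.

Things in the scene. Friction and masses are not known exactly. Their poses are not given: they have to be found in the camera images.
- anode: the disc to fit: grey cast zinc, 56 mm across, 10 mm thick, 0.17 kg, a 12 mm hole straight through its middle; origin at the centre of its underside, z up. It starts flat on the tray floor, touched by four discs that block its back and both flanks, so that no finger fits beside it; one side is open. Pressed on the tray or the cover with over 20 N, the soft zinc is dented and spoilt
- spare1: spare disc anode 1: zinc disc, 56 mm across, 10 mm thick, 0.17 kg, no hole in the middle (two small countersunk holes off centre). Origin at the centre of its underside. Stays where it lies (within 6 mm)
- spare2: spare disc anode 2: zinc disc, 56 mm across, 10 mm thick, 0.17 kg, no hole in the middle (two small countersunk holes off centre). Origin at the centre of its underside. Stays where it lies (within 6 mm)
- spare3: spare disc anode 3: zinc disc, 56 mm across, 10 mm thick, 0.17 kg, no hole in the middle (two small countersunk holes off centre). Origin at the centre of its underside. Stays where it lies (within 6 mm)
- spare4: spare disc anode 4: zinc disc, 56 mm across, 10 mm thick, 0.17 kg, no hole in the middle (two small countersunk holes off centre). Origin at the centre of its underside. Stays where it lies (within 6 mm)
- tray: white drip tray, fixed, 262 mm (its x) by 206 mm (its y), rim 16 mm high, floor and walls 4 mm, on a foam slab 6 to 28 mm thick. Origin under the middle of the tray, on the slab. The anode starts at x = -45 mm, y = 0; the open side and the clear floor are towards +x. Zinc slides easily on its oily enamel (friction 0.12; on fingertips 0.6 or more): 3 to 10 N on a disc's top drags it, slipping back some mm
- cover: strainer cover of yellow bronze, fixed, underside up: flange 124 mm across, 12 mm thick, four bolt lugs (160 mm over them), on it a raised flat spigot 90 mm across whose face, where the anode comes to lie, is 18 mm above the bench. In its middle stands a steel stud 10 mm thick, top 42 mm above the bench, 2 mm chamfer. Origin at the centre of its underside, z up
- stud_tip (a point): centre of the top end of the stud, 42 mm above the bench
- nut: brass hexagon nut, 17 mm across flats, 8 mm high, lying on the bench beside the cover. Origin at the centre of its underside; bystander
- filter: white spin-on oil filter, 76 mm across, 95 mm high, standing beyond the tray and the cover. Origin at the centre of its underside; bystander
- spanner: steel spanner, 200 mm long, lying at the left of the work. Origin at the underside near its middle; bystander
- driver: screwdriver with black handle, 220 mm long, lying at the right of the work. Origin at the underside near its middle; bystander
There are look-alikes about, which are no part of the job. What is shaped like the spare4 but blue or red is not meant.

How it is judged:
By the outcome, as a careful person would: the job done as asked, in the order asked, and still so for the second after the job is handed in, with the robot touching nothing.
It also fails if it takes over 56 s, if anything falls off the work surface, if the arm or the gripper's body presses on something with over 40 N, if the wrist force passes 120 N, or if a joint passes its speed limit or range.

### The arm

A 6-joint arm with a two-finger parallel gripper is mounted at the origin on the work surface. World frame = base frame: x ahead of the robot, y to its left, z up, the work surface at z = 0. Lengths are in m, angles in degrees, forces in N, time in s.
With the tool pointing down it reaches from about 0.4 to 0.825 m from the base axis. Payload 7 kg.
Tool frame: the origin (TCP) lies between the finger pads; the fingertips stand 19 mm ahead of it and the grasp point (between the pads) is the TCP; x points along the fingers, y is the direction in which the jaws open and shut, and the axes are right-handed (so a half turn about x gives the same grasp; the last joint's range is limited). The gripper opens to 88 mm and grips with 3 to 60 N. Pads are 19 mm wide; open, the fingers measure 130 mm over their backs; the gripper's body (78 mm by 193 mm) begins 47 mm behind the grasp point.
Start: joints at [-59.009, 20.546, 0.682, 0, -70.136, -16.507], TCP at [0.169, -0.654, 0.246] pointing down, gripper open.
Joint ranges: [-176.03, 176.03], [-82.01, 121.73], [-58.28, 71.71], [-173.87, 95.51], [-174.79, -0.11], [-173.66, 173.66]. Speed limits (degrees/s): [136.94, 136.94, 172.46, 180, 180, 180].

### API

Orientations are given as [roll, pitch, yaw] about the fixed x, y, z axes, in that order (R = Rz(yaw) Ry(pitch) Rx(roll)).
In Python, from plant import r gives the robot as it stands.
- The arm moves only by the tool send_rows, never from a script. Its argument "plan" is a list of rows, each a list of 2 entries, a list of its own where there are three numbers: the shift along the tool's x, y, z scaled (see below), then the turn, a rotation vector about the tool's x, y, z scaled (see below). A call has exactly 5 rows; each row is the pose to reach, as a shift and turn from the pose measured when the call began, along the tool's axes at that moment; what a row does not reach only later rows make up. The controller multiplies each number of a shift by 0.15 m and each number of a turn by pi/4 rad. A row lasts 1/10 s, in which the tool goes at most 50 mm and 8.59 degrees, less where a joint would pass 70% of its speed; a pose out of reach is approached as far as the arm can. A call with a number of a shift or a turn outside -1 to 1 is refused whole. A call with a gripper value outside its range is refused whole. "jaw" is the opening, from -1 (shut) to 1 (fully open), so that 0 is half open, set as the call begins (left out, the last holds). The fingers move at their own pace and stop on an object; "force" is the grip in N (left out, the last holds). Time passes only in rows, so rows that repeat a pose let the fingers close, or fill a call up. It gives the time, the measured TCP pose, the force and the opening at its end, in the units of the state.
- r.get_state(): the state, without advancing time (a new reading comes with each control period).
- r.capture(name): name is "scene" or "top"; returns a dict with "color" (384x512x3 uint8, red, green, blue), "range_z" (384x512 float32, m along the optical axis (not along the pixel's ray), 0 where there is no reading), "mtx" (3x3 intrinsics, pixels), "pose" (4x4, takes a point from camera to world coordinates). Camera axes: x right, y down, z forward; pixel columns grow to the right and rows downward; lengths in m; the calibration is good to about 2 mm. A picture is of the moment at which its call begins.
- r.close_job(): hands the job in, once; it reports no verdict.
Trained networks look in a picture, given as the dict that the camera call returned (one of the last four; its "shot" number tells which), for a name from the list of things; names that differ only in an ending like _2 or _b are one class to them, and where a whole thing is asked for, a point or a joint stands for the part that bears it (a point fixed in the world has none). Each returns a list of dicts, best first, with "score" (0 to 1); they miss things now and then, are a little off and sometimes report something else, mostly with a low value. They report only what shows in the picture. A call takes as long as a camera call. They do not tell look-alikes from the thing itself.
- r.find_in(picture, target): "uv" ([column, row] in pixels, amid what is visible of it).
- r.trace(picture, target): "mask" (384x512 bool, what is visible of it) and "uv" ([column, row] in pixels, amid what is visible of it).
The state is a dict: "time_s": time; "joints": joint angles; "qd": joint speeds; "joint_torque": joint torques, N m; "tcp_pos": TCP position; "eef_rot": TCP orientation; "contact_force": force on the tool from outside, world axes, zero at the start; "moment": the same for the moment, N m; "gripper_width": finger opening in m.
Only numpy, scipy, OpenCV 4.12 (cv2) and the standard library are available. Lean on these libraries where they do the work, as an engineer would, in place of code of your own. Each camera call takes 0.05 s, during which the arm holds its last target. There are 200 camera calls.

## Working session

There is one attempt and no reset: what is moved stays moved. The work goes in short steps, Python scripts to look and compute and a tool call to move; the robot and the scene stay as the last step left them, time stands still between calls to the robot, and variables do not carry over. Pictures are saved under pics/ and viewed, about 8 in all and at most 12, crops included, and the job is handed in when it is done.

Besides the shell and the picture viewer there is one more tool, called after "Emit:" in YAML: its name, and indented under it one key for each argument. send_rows: Moves the arm, as the interface text tells. Its arguments: {"type":"object","properties":{"plan":{"type":"array"},"jaw":{"type":"number"},"force":{"type":"number"}},"required":["plan"]}

```bash
mkdir -p pics; ls; cat > h.py <<'E'
import numpy as np, cv2
from plant import r
def world(p,uv,z=None):
    K=p["mtx"];T=p["pose"];u,v=uv
    ray=np.array([(u-K[0,2])/K[0,0],(v-K[1,2])/K[1,1],1.])
    if z is None:
        d=p["range_z"][int(round(v)),int(round(u))]; return (T@np.r_[ray*d,1])[:3]
    d=T[:3,:3]@ray; o=T[:3,3]; return o+d*(z-o[2])/d[2]
def cloud(p):
    K=p["mtx"];T=p["pose"];D=p["range_z"];v,u=np.indices(D.shape)
    P=np.stack([(u-K[0,2])/K[0,0]*D,(v-K[1,2])/K[1,1]*D,D],-1)
    return P@T[:3,:3].T+T[:3,3]
def save(p,n,crop=None,s=1):
    im=p["color"][...,::-1]
    if crop: a,b,c,d=crop; im=im[b:d,a:c]
    cv2.imwrite(f"pics/{n}.png",cv2.resize(im,None,fx=s,fy=s,interpolation=cv2.INTER_CUBIC))
E
python3 - <<'E'
from h import *
np.set_printoptions(precision=4,suppress=True)
print(r.get_state())
ps={n:r.capture(n) for n in("scene","top")}
ims=[]
for n,p in ps.items():
    print(n,p["pose"],p["mtx"][0]); ims.append(p["color"][...,::-1])
    for t in("anode","spare1","tray","cover","stud_tip","nut","filter"):
        for q in r.trace(p,t): 
            w=cloud(p)[q["mask"]&(p["range_z"]>0)]
            print(t,round(q["score"],2),np.round(q["uv"]),q["mask"].sum(),np.median(w,0) if len(w) else None)
save(ps["top"],"top",None,1.5)
save(ps["scene"],"scene",None,1.5)
E
```

```text
pics
{'time_s': 0.0, 'joints': array([-59.0075,  20.5917,   0.636 ,  -0.019 , -70.1343, -16.5062]), 'qd': array([-0.0393, -0.1028, -0.0668,  0.034 ,  0.0399,  0.0157]), 'joint_torque': array([ -0.0004, -58.2717,  29.3053,   6.9973,   0.007 ,  -0.0002]), 'tcp_pos': array([ 0.1687, -0.6531,  0.2446]), 'eef_rot': array([ 95.2457,  89.9083, 109.7256]), 'contact_force': array([-0.0255,  0.081 ,  0.1734]), 'moment': array([0.0081, 0.008 , 0.0341]), 'gripper_width': 0.08771422180715226}
scene [[-0.6853  0.5346 -0.4946  1.2191]
 [ 0.7282  0.5106 -0.4571  0.5852]
 [ 0.0082 -0.6734 -0.7392  1.0183]
 [ 0.      0.      0.      1.    ]] [477.0563   0.     256.5142]
anode 0.73 [232. 173.] 207 [ 0.5512 -0.139   0.0418]
anode 0.57 [238. 161.] 4394 [ 0.5101 -0.1585  0.0318]
spare1 0.77 [179. 216.] 302 [ 0.7512 -0.1407  0.0096]
spare1 0.63 [236. 186.] 267 [ 0.5797 -0.0883  0.0417]
spare1 0.6 [319. 180.] 225 [0.3914 0.0625 0.0101]
spare1 0.59 [208. 165.] 226 [ 0.5826 -0.1871  0.0414]
spare1 0.52 [214. 181.] 245 [ 0.6089 -0.1348  0.0416]
spare1 0.51 [250. 174.] 235 [ 0.5245 -0.0886  0.0418]
spare1 0.36 
[... 475 characters left out ...]
6.5302]
anode 0.73 [300. 198.] 218 [ 0.5508 -0.1399  0.041 ]
spare1 0.79 [314. 190.] 217 [ 0.5812 -0.1871  0.0411]
spare1 0.79 [285. 209.] 227 [ 0.5203 -0.0901  0.0409]
spare1 0.78 [288. 189.] 222 [ 0.5782 -0.0903  0.0409]
spare1 0.66 [239. 254.] 231 [0.3851 0.0619 0.009 ]
spare1 0.56 [300. 182.] 222 [ 0.6075 -0.1366  0.0406]
spare1 0.46 [297. 147.] 198 [ 0.7463 -0.1422  0.0091]
tray 0.66 [311. 221.] 4795 [ 0.4862 -0.1741  0.0308]
cover 0.82 [207. 213.] 1215 [0.5176 0.1608 0.0147]
stud_tip 0.57 [211. 211.] 1253 [0.518  0.1607 0.0146]
stud_tip 0.28 [394. 188.] 314 [ 0.5943 -0.4536  0.0211]
nut 0.22 [304. 200.] 214 [ 0.5492 -0.1387  0.0409]
filter 0.73 [259. 129.] 562 [ 0.766  -0.0143  0.0927]
```

View pics/top.png

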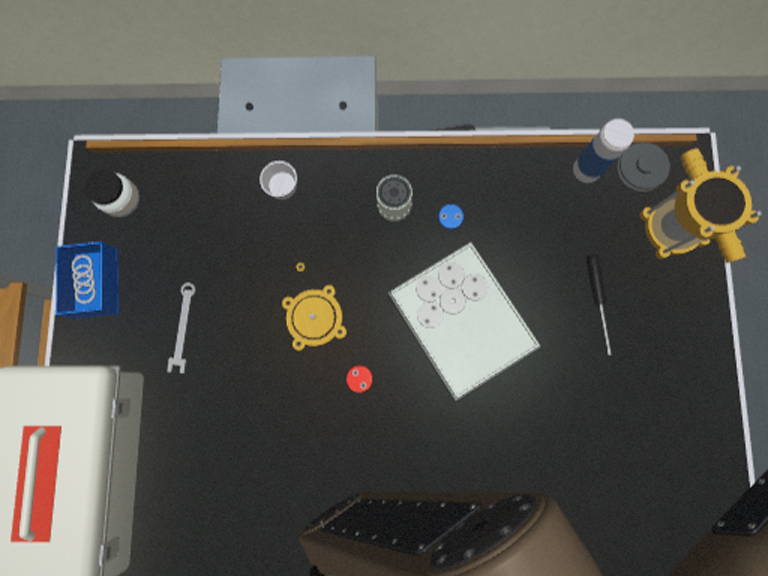

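```bash
python3 - <<'E'
from h import *
np.set_printoptions(precision=4,suppress=True)
for n,(c) in {"top":(180,160,380,290),"scene":(160,110,370,280)}.items():
    p=r.capture(n); save(p,n+"_crop",c,3.8)
    W=cloud(p);z=W[...,2]
    # tray floor & rim
    m=(z>.028)&(z<.035)&(W[...,0]>.35)&(W[...,0]<.7)&(W[...,1]<-.0)&(W[...,1]>-.35)
    print(n,"floor z",np.median(z[m]))
    for t in("anode","spare1"):
        for q in r.trace(p,t):
            if q["mask"].sum()>400: continue
            w=W[q["mask"]];zt=np.median(w[:,2])
            (u,v),s,a=cv2.fitEllipse(np.argwhere(cv2.morphologyEx(q["mask"].astype(np.uint8),cv2.MORPH_GRADIENT,np.ones((3,3))))[:,::-1].astype(np.float32))
            print(t,round(q["score"],2),np.round([u,v],1),world(p,(u,v),zt),"mean",w.mean(0))
    # tray
    q=r.trace(p,"tray")[0]; m=q["mask"]&(z>.041)&(z<.05)
    pts=W[q["mask"]][:,:2]; print("tray",cv2.minAreaRect(pts.astype(np.float32)))
    # cover spigot / stud
    m=(np.hypot(W[...,0]-.525,W[...,1]-.165)<.09)
    for lo,hi in((.015,.021),(.009,.0145),(.03,.05)):
        k=m&(z>lo)&(z<hi); pw=W[k]
        if len(pw)>3:print("cover",lo,len(pw),np.median(pw,0),cv2.minEnclosingCircle(pw[:,:2].astype(np.float32)))
E
```

```text
top floor z 0.030951585772194257
anode 0.57 [301.  200.7] [ 0.5501 -0.1381  0.0408] mean [ 0.5495 -0.1378  0.0458]
spare1 0.81 [300.3 183.2] [ 0.6074 -0.1374  0.0409] mean [ 0.6065 -0.1368  0.0459]
spare1 0.74 [238.9 252.4] [0.3869 0.0623 0.0093] mean [0.3869 0.0623 0.0092]
spare1 0.67 [285.5 192.1] [ 0.5784 -0.0891  0.0411] mean [ 0.5776 -0.0887  0.0459]
spare1 0.64 [316.1 191.5] [ 0.58   -0.1875  0.0412] mean [ 0.5801 -0.1875  0.0411]
spare1 0.57 [300.3 144.6] [ 0.7471 -0.1432  0.0095] mean [ 0.7473 -0.1432  0.009 ]
spare1 0.56 [286.2 209.8] [ 0.5211 -0.0903  0.0408] mean [ 0.521  -0.0903  0.041 ]
tray ((0.4950253367424011, -0.13162928819656372), (0.2829092741012573, 0.3089349865913391), 31.415639877319336)
cover 0.015 527 [0.5179 0.1619 0.0173] ((0.5267726182937622, 0.15667401254177094), 0.06961236149072647)
cover 0.009 524 [0.5179 0.1601 0.0118] ((0.5184075832366943, 0.16223236918449402), 0.07913986593484879)
cover 0.03 13 [0.5184 0.1615 0.0381] ((0.5203076004981995, 0.1615918129682541), 0.005949213169515133)
scene floor z 0.03162350679314452
anode 0.49 [229.2 170.9] [ 0.5541 -0.
[... 256 characters left out ...]
mean [ 0.6192 -0.124   0.057 ]
spare1 0.58 [235.4 184.4] [ 0.58   -0.0871  0.0417] mean [ 0.5827 -0.0841  0.046 ]
spare1 0.58 [248.5 174. ] [ 0.5243 -0.0892  0.0412] mean [ 0.5296 -0.0841  0.0485]
spare1 0.47 [210.1 167.8] [ 0.5837 -0.1874  0.0418] mean [ 0.5893 -0.1804  0.0507]
tray ((0.8284139037132263, 0.09778454899787903), (1.2232427597045898, 0.25387686491012573), 39.56537628173828)
cover 0.015 667 [0.5239 0.1623 0.0179] ((0.5272466540336609, 0.16253411769866943), 0.0741848349571228)
cover 0.009 642 [0.5335 0.1739 0.0119] ((0.5202293395996094, 0.16243553161621094), 0.08029898256063461)
cover 0.03 19 [0.5233 0.1622 0.0385] ((0.5238572359085083, 0.16327601671218872), 0.004658644553273916)
```

View pics/scene_crop.png

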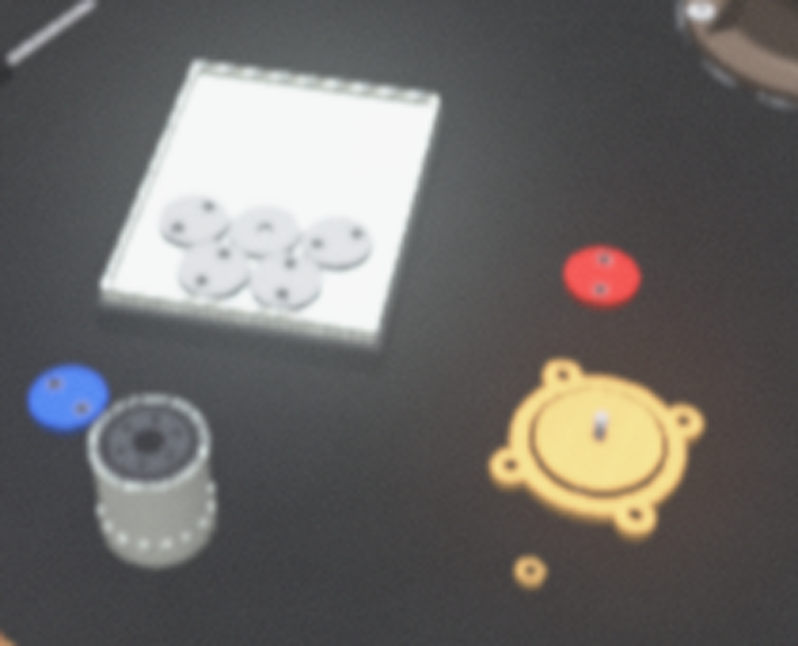

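View pics/top_crop.png

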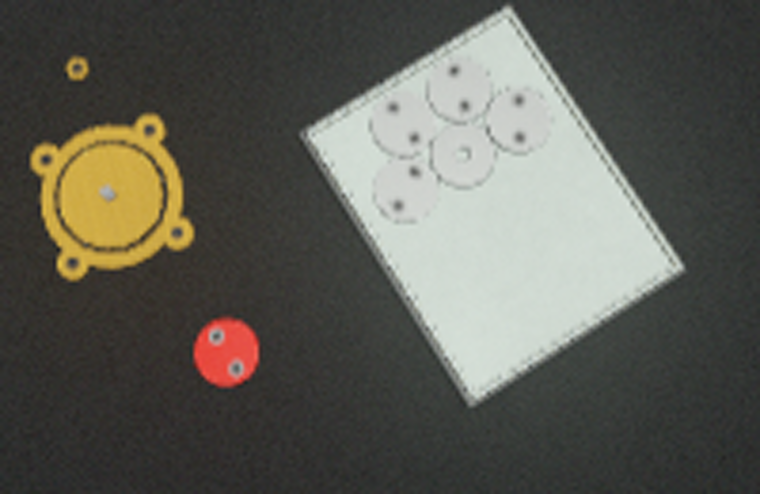

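The anode is at about (301,200) in the top view: it has one light central hole. The other four discs in the tray have two dark off-centre holes each, at (300,183), (286,192), (316,191) and (286,210). The red disc (239,252) and the blue disc (300,145) are look-alikes. The enlarged crop confirms this.

The open side lies at about 210° in the world frame.

```bash
cat >> h.py <<'E'
from scipy.spatial.transform import Rotation as Ro
np.set_printoptions(precision=4,suppress=True)
def down(a): # tool x down, tool y along world angle a (deg)
    a=np.deg2rad(a);x=np.array([0,0,-1.]);y=np.array([np.cos(a),np.sin(a),0]);return Ro.from_matrix(np.c_[x,y,np.cross(x,y)])
def go(pos,a):
    s=r.get_state();R=Ro.from_euler("xyz",s["eef_rot"],degrees=True)
    y=R.as_matrix()[:,1];print("tcp",s["tcp_pos"],"y-ang",np.rad2deg(np.arctan2(y[1],y[0])),"F",s["contact_force"],"t",s["time_s"],"w",s["gripper_width"])
    sh=R.inv().apply(np.array(pos)-s["tcp_pos"])/.15
    print("shift",sh,"turn",(R.inv()*down(a)).as_rotvec()/(np.pi/4),"j6",s["joints"][5])
E
python3 -c "
from h import *
go([.552,-.138,.12],120);go([.552,-.138,.12],-60)"
```

```text
tcp [ 0.1688 -0.6536  0.2456] y-ang 104.48427987834049 F [ 0.0134 -1.1062  0.729 ] t 1.2 w 0.08788293573132172
shift [0.8371 2.6889 3.333 ] turn [-0.3448 -0.      0.0001] j6 -16.507958656480916
tcp [ 0.1688 -0.6536  0.2456] y-ang 104.48427987834049 F [ 0.0134 -1.1062  0.729 ] t 1.2 w 0.08788293573132172
shift [0.8371 2.6889 3.333 ] turn [3.6552 0.0002 0.    ] j6 -16.507958656480916
```

Emit:
send_rows:
  plan:
    - [[0, 0.16, 0.2], [0, 0, 0]]
    - [[0, 0.32, 0.4], [0, 0, 0]]
    - [[0, 0.48, 0.6], [0, 0, 0]]
    - [[0, 0.64, 0.8], [0, 0, 0]]
    - [[0, 0.8, 1.0], [0, 0, 0]]
  jaw: -1
  force: 20

```text
time_s: 1.7
tcp_pos: [0.2847, -0.4986, 0.2457]
eef_rot: [-62.4, 90.0, -48.0]
contact_force: [0.9, -0.6, -0.3]
gripper_width: 0.0534
```

Emit:
send_rows:
  plan:
    - [[0, 0.16, 0.2], [0, 0, 0]]
    - [[0, 0.32, 0.4], [0, 0, 0]]
    - [[0, 0.48, 0.6], [0, 0, 0]]
    - [[0, 0.64, 0.8], [0, 0, 0]]
    - [[0, 0.8, 1.0], [0, 0, 0]]

```text
time_s: 2.2
tcp_pos: [0.4007, -0.3436, 0.246]
eef_rot: [-45.5, 89.9, -31.0]
contact_force: [0.3, -0.4, -0.9]
gripper_width: 0.0133
```

Emit:
send_rows:
  plan:
    - [[0, 0.16, 0.2], [0, 0, 0]]
    - [[0, 0.32, 0.4], [0, 0, 0]]
    - [[0, 0.48, 0.6], [0, 0, 0]]
    - [[0, 0.64, 0.8], [0, 0, 0]]
    - [[0, 0.8, 1.0], [0, 0, 0]]

```text
time_s: 2.7
tcp_pos: [0.5168, -0.1885, 0.2464]
eef_rot: [-36.6, 89.9, -22.1]
contact_force: [0.9, -0.4, -0.5]
gripper_width: 0.0003
```

```bash
python3 -c "
from h import *
go([.552,-.138,.12],120)"
```

```text
tcp [ 0.5168 -0.1885  0.2464] y-ang 104.49050215093048 F [ 0.9178 -0.423  -0.5499] t 2.7 w 0.00028112954689468316
shift [0.8428 0.2678 0.3103] turn [-0.3447  0.0016  0.0015] j6 -75.92461079529585
```

Emit:
send_rows:
  plan:
    - [[0.2, 0.067, 0.078], [-0.1, 0, 0]]
    - [[0.4, 0.134, 0.155], [-0.2, 0, 0]]
    - [[0.6, 0.2, 0.233], [-0.345, 0, 0]]
    - [[0.84, 0.268, 0.31], [-0.345, 0, 0]]
    - [[0.84, 0.268, 0.31], [-0.345, 0, 0]]

```text
time_s: 3.2
tcp_pos: [0.5499, -0.1367, 0.1159]
eef_rot: [153.2, 89.7, -176.8]
contact_force: [-1.6, -0.8, -0.2]
gripper_width: 0.0004
```

```bash
python3 -c "
from h import *
go([.552,-.138,.068],120)
ims=[]
for n,c in (('top',(230,120,370,260)),('scene',(160,90,300,230))):
    p=r.capture(n);a,b,cc,d=c;ims.append(cv2.resize(p['color'][b:d,a:cc,::-1],(400,400),interpolation=cv2.INTER_CUBIC))
cv2.imwrite('pics/above.png',np.hstack(ims))"
```

```text
tcp [ 0.5499 -0.1367  0.1159] y-ang 120.04790637908846 F [-1.6282 -0.8412 -0.1962] t 3.2 w 0.00044021982351282173
shift [ 0.3193 -0.0154  0.0098] turn [ 0.0011 -0.0066 -0.0033] j6 -65.7522307328619
```

View pics/above.png

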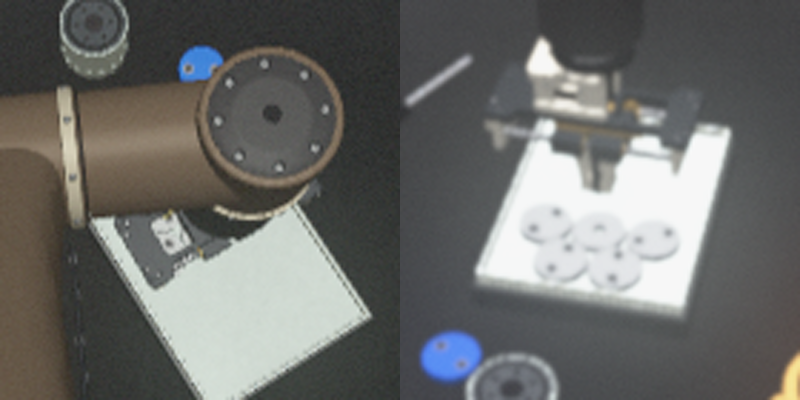

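The arm hides the cluster in the top view. In the scene view the shut fingers are above the disc with the central hole. Lowering now.

Emit:
send_rows:
  plan:
    - [[0.1, -0.015, 0.01], [0, -0.006, -0.003]]
    - [[0.2, -0.015, 0.01], [0, -0.006, -0.003]]
    - [[0.32, -0.015, 0.01], [0, -0.006, -0.003]]
    - [[0.32, -0.015, 0.01], [0, -0.006, -0.003]]
    - [[0.32, -0.015, 0.01], [0, -0.006, -0.003]]

```text
time_s: 3.8
tcp_pos: [0.555, -0.1398, 0.074]
eef_rot: [-39.1, 89.6, -9.1]
contact_force: [0.2, 0.4, 0.1]
gripper_width: 0.0005
```

```bash
python3 -c "
from h import *
go([.552,-.138,.061],120)
p=r.capture('scene');save(p,'low',(180,110,280,210),5)"
```

```text
tcp [ 0.555  -0.1398  0.074 ] y-ang 120.0393627139113 F [0.219  0.3728 0.081 ] t 3.8 w 0.0005242445750955646
shift [ 0.0864  0.0204 -0.0117] turn [0.0009 0.0071 0.0057] j6 -65.58019984056165
```

View pics/low.png

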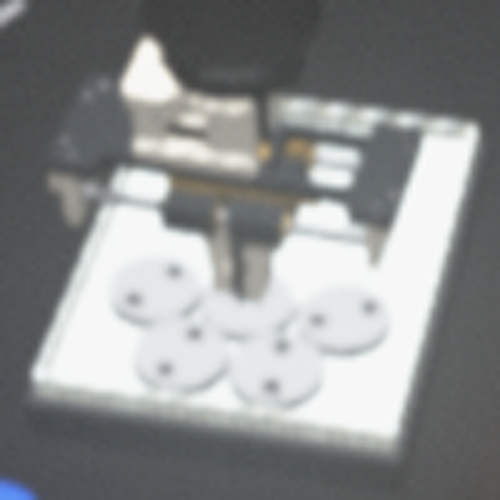

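The fingertips are just above the middle of the anode, at crop (245,295). Creeping down.

Emit:
send_rows:
  plan:
    - [[0.02, 0.01, -0.01], [0, 0.007, 0.006]]
    - [[0.04, 0.02, -0.01], [0, 0.007, 0.006]]
    - [[0.06, 0.02, -0.01], [0, 0.007, 0.006]]
    - [[0.07, 0.02, -0.01], [0, 0.007, 0.006]]
    - [[0.07, 0.02, -0.01], [0, 0.007, 0.006]]

```text
time_s: 4.35
tcp_pos: [0.5523, -0.1378, 0.0633]
eef_rot: [72.8, 90.0, 102.8]
contact_force: [-0.8, 0.8, -0.3]
gripper_width: 0.0003
```

Emit:
send_rows:
  plan:
    - [[0.003, 0, 0], [0, 0, 0]]
    - [[0.006, 0, 0], [0, 0, 0]]
    - [[0.01, 0, 0], [0, 0, 0]]
    - [[0.01, 0, 0], [0, 0, 0]]
    - [[0.01, 0, 0], [0, 0, 0]]

```text
time_s: 4.85
tcp_pos: [0.5523, -0.1378, 0.0619]
eef_rot: [48.1, 90.0, 78.2]
contact_force: [0.2, -0.8, 0.2]
gripper_width: 0.0002
```

```bash
python3 -c "
from h import *
go([.552,-.138,.061],120)"
```

```text
tcp [ 0.5523 -0.1378  0.0619] y-ang 120.05551472354284 F [ 0.2443 -0.8302  0.2485] t 4.85 w 0.00022689093451901387
shift [ 0.0057 -0.0002 -0.0027] turn [ 0.0012  0.0002 -0.0002] j6 -65.60996355363652
```

Emit:
send_rows:
  plan:
    - [[0.002, 0, 0], [0, 0, 0]]
    - [[0.004, 0, 0], [0, 0, 0]]
    - [[0.006, 0, 0], [0, 0, 0]]
    - [[0.007, 0, 0], [0, 0, 0]]
    - [[0.007, 0, 0], [0, 0, 0]]

```text
time_s: 5.35
tcp_pos: [0.5525, -0.1378, 0.061]
eef_rot: [-13.9, 90.0, 16.1]
contact_force: [-0.5, 0.7, 2.2]
gripper_width: 0.0004
```

Emit:
send_rows:
  plan:
    - [[0.001, 0, 0], [0, 0, 0]]
    - [[0.002, 0, 0], [0, 0, 0]]
    - [[0.003, 0, 0], [0, 0, 0]]
    - [[0.004, 0, 0], [0, 0, 0]]
    - [[0.004, 0, 0], [0, 0, 0]]

```text
time_s: 5.85
tcp_pos: [0.553, -0.1379, 0.061]
eef_rot: [-32.4, 89.9, -2.3]
contact_force: [-0.7, -0.1, 6.5]
gripper_width: 0.0001
```

Contact is at z = 0.061 with about 6 N. Starting the slide along tool −z, which points to 210°.

Emit:
send_rows:
  plan:
    - [[0.006, 0, -0.01], [0, 0, 0]]
    - [[0.006, 0, -0.03], [0, 0, 0]]
    - [[0.006, 0, -0.05], [0, 0, 0]]
    - [[0.006, 0, -0.07], [0, 0, 0]]
    - [[0.006, 0, -0.08], [0, 0, 0]]

```text
time_s: 6.35
tcp_pos: [0.5438, -0.1439, 0.061]
eef_rot: [-33.4, 89.8, -3.2]
contact_force: [1.1, -0.5, 6.7]
gripper_width: 0.0005
```

```bash
python3 -c "
from h import *
go([.552,-.138,.061],120)
p=r.capture('scene');save(p,'slide1',(180,110,280,210),5)
for t in('anode','spare1'):
  for q in r.find_in(p,t): print(t,round(q['score'],2),q['uv'],world(p,q['uv'],.041))"
```

```text
tcp [ 0.5438 -0.1439  0.061 ] y-ang 120.10474813952798 F [ 1.053  -0.5445  6.6788] t 6.35 w 0.0004975278730993882
shift [0.0001 0.0067 0.0673] turn [0.0023 0.0043 0.0028] j6 -65.06525395461246
anode 0.6 [229.1, 171.6] [ 0.556  -0.1367  0.041 ]
spare1 0.79 [179.5, 216.7] [ 0.7654 -0.1112  0.041 ]
spare1 0.73 [213.9, 181.2] [ 0.6128 -0.1404  0.041 ]
spare1 0.66 [317.6, 181.1] [0.4088 0.0724 0.041 ]
spare1 0.57 [233.8, 184.8] [ 0.5837 -0.0897  0.041 ]
spare1 0.54 [248.5, 174.1] [ 0.5245 -0.0891  0.041 ]
spare1 0.51 [209.3, 166.0] [ 0.5798 -0.1951  0.041 ]
```

View pics/slide1.png

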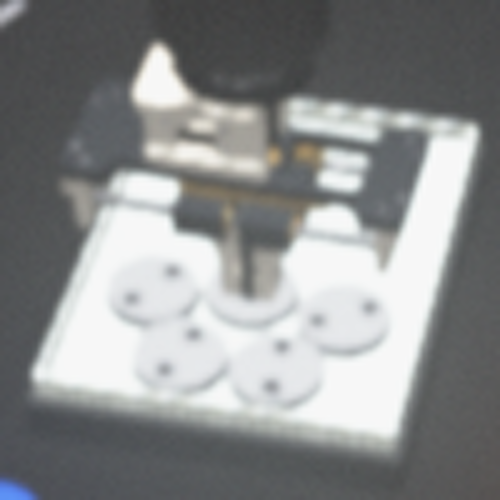

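The anode has moved off the two rear discs, and its neighbours show no shift. The force is steady at about 6.7 N, so I'll keep sliding.

Emit:
send_rows:
  plan:
    - [[0.006, 0.001, -0.03], [0, 0.002, 0.001]]
    - [[0.006, 0.002, -0.06], [0, 0.004, 0.002]]
    - [[0.006, 0.003, -0.09], [0, 0.004, 0.003]]
    - [[0.006, 0.004, -0.12], [0, 0.004, 0.003]]
    - [[0.006, 0.004, -0.15], [0, 0.004, 0.003]]

```text
time_s: 7.0
tcp_pos: [0.5251, -0.1549, 0.0609]
eef_rot: [-33.5, 89.9, -3.4]
contact_force: [0.5, 0.5, 8.1]
gripper_width: 0.0004
```

Emit:
send_rows:
  plan:
    - [[0.006, 0.001, -0.03], [0, 0, 0]]
    - [[0.006, 0.002, -0.06], [0, 0, 0]]
    - [[0.006, 0.002, -0.09], [0, 0, 0]]
    - [[0.006, 0.002, -0.12], [0, 0, 0]]
    - [[0.006, 0.002, -0.15], [0, 0, 0]]

```text
time_s: 7.5
tcp_pos: [0.5068, -0.1661, 0.0609]
eef_rot: [-35.6, 89.7, -5.4]
contact_force: [0.3, 0.3, 7.4]
gripper_width: 0.0004
```

```bash
python3 -c "
from h import *
go([.552,-.138,.061],120)
p=r.capture('scene');save(p,'slide2',(180,110,280,210),5)"
```

```text
tcp [ 0.5068 -0.1661  0.0609] y-ang 120.17850591326032 F [0.2988 0.3466 7.4282] t 7.5 w 0.00035730098971120254
shift [0.001  0.0103 0.3544] turn [0.004  0.0056 0.004 ] j6 -62.842200594894884
```

View pics/slide2.png

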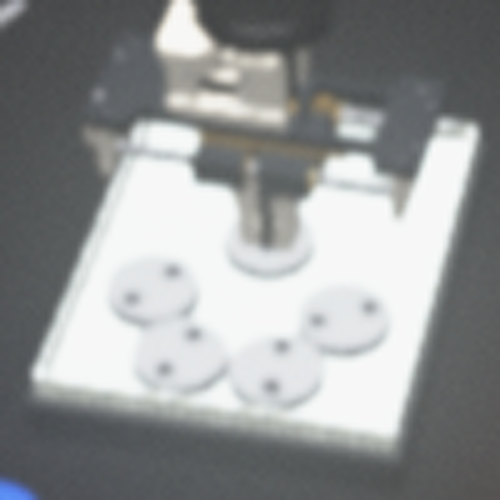

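The disc is sliding cleanly and the others haven't moved. Two more strokes, then lift.

Emit:
send_rows:
  plan:
    - [[0.006, 0.001, -0.03], [0, 0.002, 0.001]]
    - [[0.006, 0.002, -0.06], [0, 0.004, 0.002]]
    - [[0.006, 0.003, -0.09], [0, 0.004, 0.003]]
    - [[0.006, 0.004, -0.12], [0, 0.004, 0.003]]
    - [[0.006, 0.004, -0.15], [0, 0.004, 0.003]]

```text
time_s: 8.05
tcp_pos: [0.4879, -0.1772, 0.0609]
eef_rot: [-35.7, 89.8, -5.5]
contact_force: [0.5, 0.4, 8.4]
gripper_width: 0.0005
```

Emit:
send_rows:
  plan:
    - [[0.006, 0.001, -0.03], [0, 0, 0]]
    - [[0.006, 0.002, -0.06], [0, 0, 0]]
    - [[0.006, 0.002, -0.09], [0, 0, 0]]
    - [[0.006, 0.002, -0.1], [0, 0, 0]]
    - [[0.006, 0.002, -0.1], [0, 0, 0]]

```text
time_s: 8.55
tcp_pos: [0.4758, -0.1848, 0.0609]
eef_rot: [-37.9, 89.6, -7.6]
contact_force: [-0.4, -0.9, 8.2]
gripper_width: 0.0011
```

Emit:
send_rows:
  plan:
    - [[-0.03, 0, 0], [0, 0, 0]]
    - [[-0.1, 0, 0], [0, 0, 0]]
    - [[-0.25, 0, 0], [0, 0, 0]]
    - [[-0.5, 0, 0], [0, 0, 0]]
    - [[-0.5, 0, 0], [0, 0, 0]]
  jaw: 1

```text
time_s: 9.05
tcp_pos: [0.478, -0.1851, 0.1409]
eef_rot: [-38.3, 89.2, -8.0]
contact_force: [0.1, 0.6, 0.3]
gripper_width: 0.035
```

```bash
cat > m.py <<'E'
from h import *
def discs(n,zt):
    p=r.capture(n);o=[]
    for t in("anode","spare1"):
        for q in r.trace(p,t):
            if not 120<q["mask"].sum()<450: continue
            e=np.argwhere(cv2.morphologyEx(q["mask"].astype(np.uint8),cv2.MORPH_GRADIENT,np.ones((3,3))))[:,::-1]
            uv,_,_=cv2.fitEllipse(e.astype(np.float32)); print(n,t,round(q["score"],2),np.round(uv,1),world(p,uv,zt))
    return p
E
python3 -c "
from m import *
go([.475,-.185,.061],120)
discs('scene',.041);discs('top',.041)"
```

```text
tcp [ 0.478  -0.1851  0.1409] y-ang 120.28850812856687 F [0.1085 0.5569 0.2525] t 9.05 w 0.03497458990368232
shift [ 0.5324  0.0154 -0.0231] turn [0.0065 0.0142 0.0112] j6 -60.713598640556455
scene anode 0.58 [236.5 150.6] [ 0.4776 -0.1845  0.041 ]
scene spare1 0.63 [176.8 215.5] [ 0.7677 -0.1194  0.041 ]
scene spare1 0.63 [318.2 183.5] [0.4149 0.0795 0.041 ]
scene spare1 0.6 [248.2 173.8] [ 0.5242 -0.0908  0.041 ]
scene spare1 0.56 [215.7 181.1] [ 0.609  -0.1372  0.041 ]
scene spare1 0.53 [235.1 184.2] [ 0.5795 -0.0886  0.041 ]
scene spare1 0.5 [209.8 167.9] [ 0.5842 -0.188   0.041 ]
top spare1 0.76 [299.8 144.5] [ 0.7376 -0.1382  0.041 ]
top spare1 0.44 [299.9 179.3] [ 0.6204 -0.1362  0.041 ]
```

The disc is about 49 mm clear of every other disc, and the spares are where they were within the noise. Positioning for the grasp.

Emit:
send_rows:
  plan:
    - [[0.1, 0.008, -0.01], [0.006, 0.01, 0.01]]
    - [[0.2, 0.015, -0.018], [0.006, 0.014, 0.011]]
    - [[0.25, 0.015, -0.018], [0.006, 0.014, 0.011]]
    - [[0.25, 0.015, -0.018], [0.006, 0.014, 0.011]]
    - [[0.25, 0.015, -0.018], [0.006, 0.014, 0.011]]
  jaw: 1

```text
time_s: 9.85
tcp_pos: [0.4713, -0.1842, 0.0973]
eef_rot: [143.7, 89.4, 173.7]
contact_force: [0.3, 0.4, 1.1]
gripper_width: 0.0874
```

```bash
python3 -c "
from h import *
go([.476,-.1845,.0537],120)"
```

```text
tcp [ 0.4713 -0.1842  0.0973] y-ang 119.95704054091112 F [0.3318 0.3561 1.1133] t 9.85 w 0.08736813245251898
shift [ 0.2905 -0.0192  0.0284] turn [-0.0009 -0.0103 -0.0076] j6 -60.84482885941728
```

Emit:
send_rows:
  plan:
    - [[0.06, -0.01, 0.015], [0, -0.01, -0.007]]
    - [[0.12, -0.019, 0.028], [0, -0.01, -0.007]]
    - [[0.18, -0.019, 0.028], [0, -0.01, -0.007]]
    - [[0.22, -0.019, 0.028], [0, -0.01, -0.007]]
    - [[0.22, -0.019, 0.028], [0, -0.01, -0.007]]

```text
time_s: 10.35
tcp_pos: [0.4753, -0.1845, 0.0633]
eef_rot: [141.7, 89.9, 171.7]
contact_force: [0.5, -1.1, 0.3]
gripper_width: 0.0877
```

```bash
python3 -c "
from h import *
go([.476,-.1845,.0537],120)
p=r.capture('scene');save(p,'pregrasp',(180,90,280,190),5)"
```

```text
tcp [ 0.4753 -0.1845  0.0633] y-ang 119.94851058846025 F [ 0.4883 -1.0826  0.2697] t 10.35 w 0.08768088800624352
shift [ 0.0639 -0.0024  0.004 ] turn [-0.0011 -0.0025 -0.002 ] j6 -60.89158182684245
```

View pics/pregrasp.png

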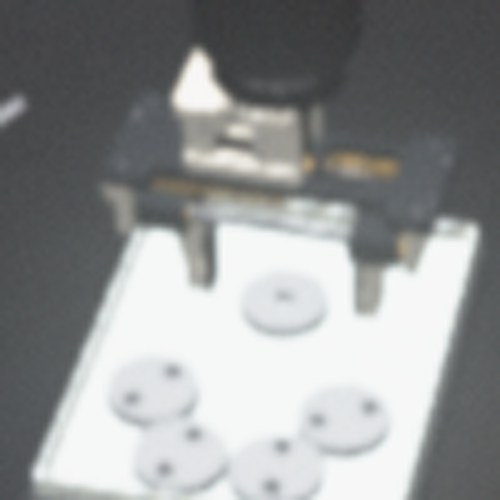

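The fingers straddle the disc symmetrically: tips at (200,282) and (368,310), disc at (285,298). Descending and closing.

Emit:
send_rows:
  plan:
    - [[0.02, 0, 0.004], [0, 0, 0]]
    - [[0.04, 0, 0.004], [0, 0, 0]]
    - [[0.06, 0, 0.004], [0, 0, 0]]
    - [[0.06, 0, 0.004], [0, 0, 0]]
    - [[0.06, 0, 0.004], [0, 0, 0]]

```text
time_s: 10.9
tcp_pos: [0.4761, -0.1843, 0.0548]
eef_rot: [144.9, 89.9, 174.8]
contact_force: [0.0, -0.7, -0.7]
gripper_width: 0.0875
```

Emit:
send_rows:
  plan:
    - [[0.002, 0, 0], [0, 0, 0]]
    - [[0.002, 0, 0], [0, 0, 0]]
    - [[0.002, 0, 0], [0, 0, 0]]
    - [[0.002, 0, 0], [0, 0, 0]]
    - [[0.002, 0, 0], [0, 0, 0]]
  jaw: -0.1
  force: 15

```text
time_s: 11.4
tcp_pos: [0.4762, -0.1843, 0.0546]
eef_rot: [144.5, 89.9, 174.5]
contact_force: [-0.5, 0.7, 1.0]
gripper_width: 0.0556
```

Emit:
send_rows:
  plan:
    - [[0, 0, 0], [0, 0, 0]]
    - [[0, 0, 0], [0, 0, 0]]
    - [[0, 0, 0], [0, 0, 0]]
    - [[0, 0, 0], [0, 0, 0]]
    - [[0, 0, 0], [0, 0, 0]]
  force: 25
  jaw: -1

```text
time_s: 11.9
tcp_pos: [0.4762, -0.1843, 0.0546]
eef_rot: [144.8, 89.9, 174.8]
contact_force: [-0.1, 0.6, -0.3]
gripper_width: 0.0553
```

Emit:
send_rows:
  plan:
    - [[-0.03, 0, 0], [0, 0, 0]]
    - [[-0.12, 0, 0], [0, 0, 0]]
    - [[-0.3, 0, 0], [0, 0, 0]]
    - [[-0.5, 0, 0], [0, 0, 0]]
    - [[-0.6, 0, 0], [0, 0, 0]]

```text
time_s: 12.4
tcp_pos: [0.4772, -0.1844, 0.1472]
eef_rot: [-42.9, 89.9, -12.9]
contact_force: [1.0, -0.4, -1.1]
gripper_width: 0.0551
```

```bash
python3 -c "
from m import *
go([.5215,.162,.14],120)
p=discs('scene',.126)
save(p,'lifted',(160,60,340,260),3)"
```

```text
tcp [ 0.4772 -0.1844  0.1472] y-ang 119.98441766787681 F [ 0.9824 -0.4422 -1.0997] t 12.4 w 0.05511200634239119
shift [0.0476 1.8528 1.4098] turn [-0.0003  0.001   0.0009] j6 -60.92732413716032
scene anode 0.53 [235.4 127.5] [ 0.4744 -0.1895  0.126 ]
scene spare1 0.73 [317.9 183.5] [0.4854 0.1228 0.126 ]
scene spare1 0.7 [248.6 174.3] [ 0.5852 -0.0298  0.126 ]
scene spare1 0.69 [215.6 181.4] [ 0.6629 -0.0736  0.126 ]
scene spare1 0.68 [177.4 215.7] [ 0.8065 -0.0566  0.126 ]
scene spare1 0.65 [209.7 168.5] [ 0.6411 -0.1195  0.126 ]
scene spare1 0.49 [234.8 184.1] [ 0.6354 -0.0309  0.126 ]
```

View pics/lifted.png

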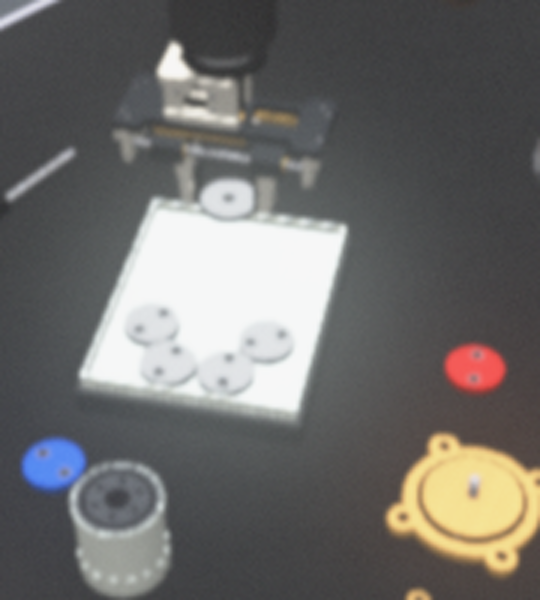

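The disc is held flat between the fingers at crop (229,197). Carrying it to the cover.

Emit:
send_rows:
  plan:
    - [[0, 0.1, 0.08], [0, 0, 0]]
    - [[0, 0.3, 0.23], [0, 0, 0]]
    - [[0, 0.5, 0.38], [0, 0, 0]]
    - [[0, 0.7, 0.53], [0, 0, 0]]
    - [[0, 0.9, 0.68], [0, 0, 0]]

```text
time_s: 13.05
tcp_pos: [0.4969, -0.0151, 0.1444]
eef_rot: [153.1, 89.9, -176.9]
contact_force: [-0.1, 0.6, -1.4]
gripper_width: 0.0553
```

Emit:
send_rows:
  plan:
    - [[0, 0.2, 0.15], [0, 0, 0]]
    - [[0, 0.4, 0.3], [0, 0, 0]]
    - [[0, 0.6, 0.45], [0, 0, 0]]
    - [[0, 0.8, 0.6], [0, 0, 0]]
    - [[0, 0.9, 0.68], [0, 0, 0]]

```text
time_s: 13.55
tcp_pos: [0.5175, 0.155, 0.143]
eef_rot: [167.3, 89.8, -162.6]
contact_force: [0.2, -0.4, -1.7]
gripper_width: 0.055
```

```bash
python3 -c "
from h import *
go([.5215,.162,.085],120)"
```

```text
tcp [0.5175 0.155  0.143 ] y-ang 120.01724935820555 F [ 0.1814 -0.3653 -1.7449] t 13.55 w 0.054950748301588276
shift [0.3863 0.0268 0.0474] turn [ 0.0004 -0.0038 -0.0008] j6 -97.36365852670218
```

Emit:
send_rows:
  plan:
    - [[0.1, 0.015, 0.02], [0, -0.004, 0]]
    - [[0.2, 0.027, 0.047], [0, -0.004, 0]]
    - [[0.3, 0.027, 0.047], [0, -0.004, 0]]
    - [[0.38, 0.027, 0.047], [0, -0.004, 0]]
    - [[0.38, 0.027, 0.047], [0, -0.004, 0]]

```text
time_s: 14.05
tcp_pos: [0.52, 0.1608, 0.0836]
eef_rot: [173.9, 89.7, -156.1]
contact_force: [-0.9, -1.0, -1.4]
gripper_width: 0.0547
```

Emit:
send_rows:
  plan:
    - [[0, 0, 0], [0, 0, 0]]
    - [[0, 0, 0], [0, 0, 0]]
    - [[0, 0, 0], [0, 0, 0]]
    - [[0, 0, 0], [0, 0, 0]]
    - [[0, 0, 0], [0, 0, 0]]

```text
time_s: 14.55
tcp_pos: [0.5202, 0.1609, 0.084]
eef_rot: [171.1, 89.8, -158.9]
contact_force: [0.5, -0.3, -1.3]
gripper_width: 0.0553
```

```bash
python3 -c "
from h import *
go([.5215,.162,.085],120)
z=r.get_state()['tcp_pos'][2]-.019+.0054
p=r.capture('scene');W=cloud(p)
for q in r.trace(p,'anode')[:3]:
    w=W[q['mask']];e=np.argwhere(cv2.morphologyEx(q['mask'].astype(np.uint8),cv2.MORPH_GRADIENT,np.ones((3,3))))[:,::-1]
    uv,_,_=cv2.fitEllipse(e.astype(np.float32));print(q['score'],uv,q['mask'].sum(),z,np.median(w,0),world(p,uv,z))
save(p,'overstud',(265,165,365,265),6)
t=r.capture('top');save(t,'t',None,1)"
```

```text
tcp [0.5202 0.1609 0.084 ] y-ang 119.98035914843332 F [ 0.4997 -0.2632 -1.2707] t 14.55 w 0.0552536646814205
shift [-0.0064  0.0018  0.0111] turn [-0.0004 -0.0045 -0.0007] j6 -97.73483659549842
0.51 (319.01910400390625, 212.89352416992188) 350 0.07044822789798694 [0.5179 0.1601 0.0706] [0.521  0.1619 0.0704]
```

View pics/overstud.png

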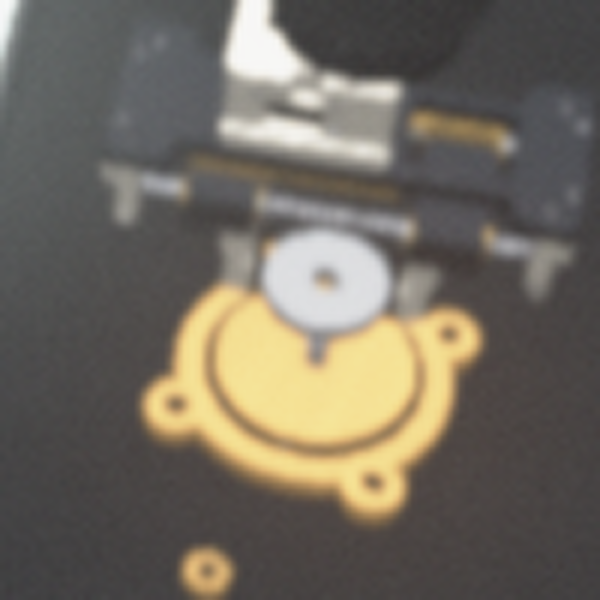

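```bash
python3 - <<'E'
from h import *
for n,c in(("scene",(318,226)),("top",(210,211))):
    p=r.capture(n); im=cv2.resize(cv2.imread(f"pics/{n}.png"),(512,384),interpolation=cv2.INTER_AREA)
    S=4;a,b=c[0]-40,c[1]-35
    g=cv2.resize(im[b:b+70,a:a+80],None,fx=S,fy=S,interpolation=cv2.INTER_CUBIC).astype(float)
    sat=g.max(2)-g.min(2)
    f=lambda q:(np.array(q)+.5)/S-.5+[a,b]
    yel=(sat>.55*np.percentile(sat,90)).astype(np.uint8)
    # radial search for spigot dark groove (in world circle, z=.018) and stud = low-saturation blob
    K=p["mtx"];T=np.linalg.inv(p["pose"])
    def proj(P):
        q=(P@T[:3,:3].T+T[:3,3])@K.T; return q[:,:2]/q[:,2:]
    th=np.linspace(0,2*np.pi,240,endpoint=False);L=g.sum(2).astype(np.float32)
    def ring(cx,cy,R,z):
        q=((proj(np.c_[cx+R*np.cos(th),cy+R*np.sin(th),0*th+z])-[a,b])+.5)*S-.5
        return cv2.remap(L,q[:,0].astype(np.float32).reshape(-1,1),q[:,1].astype(np.float32).reshape(-1,1),1).mean()
    from scipy.optimize import minimize
    for R,z in((.045,.018),(.046,.014),(.047,.012)):
        o=min((minimize(lambda v:ring(v[0],v[1],R,z),[.521+dx,.162+dy],method="Nelder-Mead",options=dict(initial_simplex=[[.521+dx,.162+dy],[.525+dx,.162+dy],[.521+dx,.166+dy]])) for dx in(-.002,.002) for dy in(-.002,.002)),key=lambda o:o.fun)
        print(n,R,z,o.x,o.fun)
    ctr=((np.array(c)-[a,b]+.5)*S).astype(int)
    m=np.zeros_like(yel);cv2.circle(m,tuple(int(v) for v in ctr),40,1,-1);m=m&(sat<.6*np.median(sat[m>0])).astype(np.uint8)
    n_,lab,st,ce=cv2.connectedComponentsWithStats(m)
    for i in range(1,n_):
        if st[i,4]>40:
            y,x=np.nonzero(lab==i);t=f((x[y<=y.min()+3].mean(),y.min()+4));bt=f((x[y>=y.max()-3].mean(),y.max()))
            print(" blob",st[i,4],f(ce[i]),world(p,f(ce[i]),.030 if n=="scene" else .036),"y range",t,bt)
    if n=="scene":
        z=.0704
        # current hole in the held disc
        cur=p["color"][200:225,305:335].astype(float);cur=cv2.resize(cur,None,fx=6,fy=6,interpolation=cv2.INTER_CUBIC);sat=cur.max(2)-cur.min(2)
        k=cur[...,2]; sub=k[30:105,50:120]; w=np.clip(np.percentile(sub,50)-15-sub,0,None); yy,xx=np.indices(sub.shape)
        q=(np.array([(w*xx).sum(),(w*yy).sum()])/w.sum()+[50,30]+.5)/6-.5+[305,200]
        print("hole",q,world(p,q,z),world(p,q,z-.004))
E
```

```text
scene 0.045 0.018 [0.5226 0.1631] 493.88128662109375
scene 0.046 0.014 [0.5189 0.1608] 484.2005920410156
scene 0.047 0.012 [0.5168 0.1594] 478.4684753417969
 blob 369 [317.5803 221.0579] [0.5163 0.1587 0.03  ] y range [317.8472 218.625 ] [317.25  224.875]
hole [318.9519 210.8522] [0.5156 0.1574 0.0704] [0.5126 0.1556 0.0664]
top 0.045 0.018 [0.5201 0.1615] 313.9908752441406
top 0.046 0.014 [0.521  0.1625] 281.0740966796875
top 0.047 0.012 [0.5213 0.1629] 262.5819396972656
 blob 205 [207.8409 210.3555] [0.5206 0.1619 0.036 ] y range [207.5179 209.375 ] [208.2765 212.375 ]
```

```bash
python3 - <<'E'
from h import *
from scipy.optimize import differential_evolution as DE
th=np.deg2rad(np.arange(0,360,3))
def fitter(im,p,th,z,sgn,x0,R,dR=.0015,free=.002,ch=None):
    L=cv2.resize(im.astype(np.float32),None,fx=4,fy=4,interpolation=cv2.INTER_CUBIC); L=L.sum(2) if ch is None else L[...,ch]
    K=p["mtx"];T=np.linalg.inv(p["pose"])
    def s(cx,cy,R):
        P=np.c_[cx+R*np.cos(th),cy+R*np.sin(th),0*th+z];q=(P@T[:3,:3].T+T[:3,3])@K.T;q=((q[:,:2]/q[:,2:])+.5)*4-.5
        return cv2.remap(L,q[:,:1].astype(np.float32),q[:,1:].astype(np.float32),1)[:,0]
    f=lambda v:-np.mean(np.clip(sgn*(s(v[0],v[1],v[2]-dR)-s(v[0],v[1],v[2]+dR)),-80,200))
    o=DE(f,[(x0[0]-.007,x0[0]+.007),(x0[1]-.007,x0[1]+.007),(R-free,R+free)],seed=1,tol=1e-6)
    return o.x,-o.fun
ps=r.capture("scene");pt=r.capture("top")
z=.0705
far=th[np.cos(th-np.deg2rad(211))>.2]; side=th[np.cos(th-np.deg2rad(211))>-.1]
for nm,t in(("far",far),("side",side)):
    for fr in(1e-5,.0015):
        print("disc",nm,fitter(ps["color"],ps,t,z,1,(.52,.161),.028,free=fr,ch=2))
print("hole",fitter(ps["color"],ps,th,z,-1,(.52,.161),.006,free=1e-5,ch=2,dR=.002))
for n,p in(("scene",ps),("top",pt)):
    im=cv2.resize(cv2.imread(f"pics/{n}.png"),(512,384),interpolation=cv2.INTER_AREA)[...,::-1]
    print(n,"spigot",fitter(im,p,th,.018,1,(.521,.162),.045,free=.002),fitter(im,p,th,.018,1,(.521,.162),.045,free=1e-5))
    print(n,"flange",fitter(im,p,th,.012,1,(.521,.162),.062,free=.002,ch=0),fitter(im,p,th,.012,1,(.521,.162),.062,free=1e-5,ch=0))
    print(n,"tip",fitter(im,p,th,.0415,-1,(.521,.162),.0045,free=1e-5,ch=0), fitter(im,p,th,.0415,1,(.521,.162),.0045,free=1e-5,ch=2))
    for a in ((.551,-.138),): print(n,"anode0",fitter(im,p,th,.041,1,a,.028,free=1e-5), "hole",fitter(im,p,th,.041,1,a,.006,free=1e-5,dR=.002),fitter(im,p,th,.041,-1,a,.006,free=1e-5,dR=.002))
E
```

```text
Still running in the background as job /tmp/bash_jobs.1000/a4add5ce4fc6 (pid 1188). You'll get a notice when it ends.
```

```bash
cd /tmp/bash_jobs.1000/a4add5ce4fc6; cat stdout; tail -3 stderr; nproc
```

```text
4
```

```bash
kill -- -$(cat /tmp/bash_jobs.1000/a4add5ce4fc6/pid); cat > fit.py <<'E'
from h import *
from scipy.ndimage import map_coordinates
cv2.setNumThreads(1)
th=np.deg2rad(np.arange(0,360,4))
def fitter(im,p,th,z,sgn,x0,R,dR=.0015,ch=None):
    L=im.astype(float).sum(2) if ch is None else im[...,ch].astype(float)
    K=p["mtx"];T=np.linalg.inv(p["pose"]); d=np.arange(-.006,.0061,.0003)
    X,Y=np.meshgrid(x0[0]+d,x0[1]+d,indexing="ij")
    def s(R):
        P=np.stack([X[...,None]+R*np.cos(th),Y[...,None]+R*np.sin(th),np.full(X.shape+th.shape,z)],-1)
        q=(P@T[:3,:3].T+T[:3,3])@K.T; q=q[...,:2]/q[...,2:]
        return map_coordinates(L,[q[...,1],q[...,0]],order=1)
    f=np.clip(sgn*(s(R-dR)-s(R+dR)),-80,200).mean(-1); i=np.unravel_index(f.argmax(),f.shape)
    return np.array([X[i],Y[i]]),round(f.max(),1)
E
cat > f1.py <<'E'
from fit import *
ps=r.capture("scene");pt=r.capture("top"); z=.0705
c=np.cos(th-np.deg2rad(211))
for R in(.0275,.028):
    print("disc far",fitter(ps["color"],ps,th[c>.2],z,1,(.52,.161),R,ch=2),"side",fitter(ps["color"],ps,th[c>-.1],z,1,(.52,.161),R,ch=2))
print("hole",fitter(ps["color"],ps,th,z,-1,(.52,.161),.006,dR=.002,ch=2))
for n,p in(("scene",ps),("top",pt)):
    im=cv2.resize(cv2.imread(f"pics/{n}.png"),(512,384),interpolation=cv2.INTER_AREA)[...,::-1]
    for R in(.044,.045): print(n,"spigot",fitter(im,p,th,.018,1,(.521,.162),R))
    print(n,"flange",fitter(im,p,th,.012,1,(.521,.162),.062,ch=0))
    print(n,"tip",fitter(im,p,th,.042,1,(.521,.162),.0045,ch=2,dR=.002))
    print(n,"anode0",fitter(im,p,th,.041,1,(.551,-.138),.028),"hole",fitter(im,p,th,.041,-1,(.551,-.138),.006,dR=.002))
E
timeout 120 python3 -u f1.py
```

```text
disc far (array([0.5161, 0.158 ]), np.float64(45.5)) side (array([0.5158, 0.1574]), np.float64(47.6))
disc far (array([0.5167, 0.158 ]), np.float64(45.9)) side (array([0.5167, 0.158 ]), np.float64(47.2))
hole (array([0.5164, 0.1577]), np.float64(42.2))
scene spigot (array([0.5201, 0.1614]), np.float64(66.9))
scene spigot (array([0.5195, 0.1611]), np.float64(60.1))
scene flange (array([0.5189, 0.1602]), np.float64(37.9))
scene tip (array([0.5198, 0.1608]), np.float64(32.3))
scene anode0 (array([ 0.5468, -0.144 ]), np.float64(7.3)) hole (array([ 0.5486, -0.1434]), np.float64(48.3))
top spigot (array([0.5204, 0.162 ]), np.float64(105.1))
top spigot (array([0.5207, 0.162 ]), np.float64(97.0))
top flange (array([0.521 , 0.1623]), np.float64(60.2))
top tip (array([0.5204, 0.1614]), np.float64(56.4))
top anode0 (array([ 0.5552, -0.1368]), np.float64(11.1)) hole (array([ 0.5537, -0.1419]), np.float64(46.3))
```

In the scene camera's frame the disc centre is at (.5165,.158) and the stud at (.5198,.161). That calls for about +4.2 mm in tool z and +0.8 mm in tool y, plus a small tilt fix.

Emit:
send_rows:
  plan:
    - [[0.03, 0.003, 0.015], [0, -0.002, 0]]
    - [[0.06, 0.005, 0.028], [0, -0.004, 0]]
    - [[0.07, 0.005, 0.028], [0, -0.004, 0]]
    - [[0.07, 0.005, 0.028], [0, -0.004, 0]]
    - [[0.07, 0.005, 0.028], [0, -0.004, 0]]

```text
time_s: 15.5
tcp_pos: [0.5232, 0.1635, 0.0729]
eef_rot: [165.8, 89.9, -164.2]
contact_force: [-0.2, 1.6, -2.3]
gripper_width: 0.0548
```

```bash
cat > f2.py <<'E'
from fit import *
go([.5238,.1635,.07],120)
ps=r.capture("scene"); z=r.get_state()["tcp_pos"][2]-.0135;c=np.cos(th-np.deg2rad(211));x0=(.52,.161)
q=r.trace(ps,"anode")
if q: w=cloud(ps)[q[0]["mask"]];print("depth z",np.median(w[:,2]),z)
print("disc",fitter(ps["color"],ps,th[c>.2],z,1,x0,.028,ch=2),fitter(ps["color"],ps,th[c>-.1],z,1,x0,.0275,ch=2),"hole",fitter(ps["color"],ps,th,z,-1,x0,.006,dR=.002,ch=2))
save(ps,"near",(280,185,355,260),8)
E
timeout 100 python3 f2.py
```

```text
tcp [0.5232 0.1635 0.0729] y-ang 119.97868221847321 F [-0.2398  1.5823 -2.3102] t 15.5 w 0.054774814915618385
shift [ 0.0195 -0.0021  0.0036] turn [-0.0005 -0.002  -0.0005] j6 -97.79663925048379
depth z 0.05970235335352786 0.059563259615219605
disc (array([0.5194, 0.1604]), np.float64(41.5)) (array([0.5191, 0.1604]), np.float64(42.7)) hole (array([0.5194, 0.1604]), np.float64(40.2))
```

View pics/near.png

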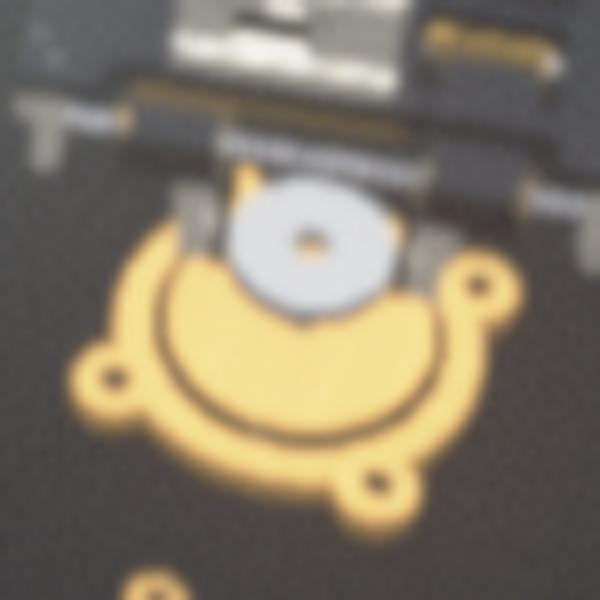

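The residual is about 0.7 mm along tool z. Correcting it while lowering, and watching the force.

Emit:
send_rows:
  plan:
    - [[0.01, 0.001, 0.005], [0, -0.002, 0]]
    - [[0.02, 0.001, 0.005], [0, -0.002, 0]]
    - [[0.03, 0.001, 0.005], [0, -0.002, 0]]
    - [[0.035, 0.001, 0.005], [0, -0.002, 0]]
    - [[0.035, 0.001, 0.005], [0, -0.002, 0]]

```text
time_s: 16.1
tcp_pos: [0.5237, 0.164, 0.0677]
eef_rot: [84.8, 90.0, 114.7]
contact_force: [0.4, -0.7, -1.9]
gripper_width: 0.0554
```

Emit:
send_rows:
  plan:
    - [[0.004, 0, 0], [0, 0, 0]]
    - [[0.008, 0, 0], [0, 0, 0]]
    - [[0.012, 0, 0], [0, 0, 0]]
    - [[0.016, 0, 0], [0, 0, 0]]
    - [[0.018, 0, 0], [0, 0, 0]]

```text
time_s: 16.6
tcp_pos: [0.5237, 0.164, 0.065]
eef_rot: [75.2, 90.0, 105.2]
contact_force: [-0.2, -0.6, -0.4]
gripper_width: 0.055
```

Emit:
send_rows:
  plan:
    - [[0.003, 0, 0], [0, 0, 0]]
    - [[0.006, 0, 0], [0, 0, 0]]
    - [[0.009, 0, 0], [0, 0, 0]]
    - [[0.012, 0, 0], [0, 0, 0]]
    - [[0.014, 0, 0], [0, 0, 0]]

```text
time_s: 17.1
tcp_pos: [0.5236, 0.1639, 0.0628]
eef_rot: [103.4, 90.0, 133.3]
contact_force: [-0.6, -1.0, -0.6]
gripper_width: 0.0554
```

The underside is at about 39 mm, below the stud's top at 42 mm, with no reaction force. The disc is going on, so I'll continue down.

Emit:
send_rows:
  plan:
    - [[0.006, 0, 0], [0, 0, 0]]
    - [[0.012, 0, 0], [0, 0, 0]]
    - [[0.018, 0, 0], [0, 0, 0]]
    - [[0.024, 0, 0], [0, 0, 0]]
    - [[0.027, 0, 0], [0, 0, 0]]

```text
time_s: 17.6
tcp_pos: [0.5235, 0.1638, 0.0586]
eef_rot: [148.0, 90.0, 177.9]
contact_force: [-0.7, -0.6, -1.7]
gripper_width: 0.0551
```

Emit:
send_rows:
  plan:
    - [[0.008, 0, 0], [0, 0, 0]]
    - [[0.016, 0, 0], [0, 0, 0]]
    - [[0.024, 0, 0], [0, 0, 0]]
    - [[0.032, 0, 0], [0, 0, 0]]
    - [[0.04, 0, 0], [0, 0, 0]]

```text
time_s: 18.1
tcp_pos: [0.5234, 0.1638, 0.0524]
eef_rot: [154.2, 89.9, -175.9]
contact_force: [-0.5, -1.3, -1.2]
gripper_width: 0.0552
```

```bash
timeout 100 python3 f2.py
```

```text
tcp [0.5234 0.1638 0.0524] y-ang 119.97015259982102 F [-0.4998 -1.2582 -1.2289] t 18.1 w 0.05516666549692328
shift [-0.1173 -0.0029  0.0015] turn [-0.0007 -0.0011 -0.0005] j6 -97.82222477190872
depth z 0.03958703009428566 0.03871682168808397
disc (array([0.5197, 0.161 ]), np.float64(36.3)) (array([0.5194, 0.1607]), np.float64(38.7)) hole (array([0.5221, 0.1616]), np.float64(9.4))
```

Emit:
send_rows:
  plan:
    - [[0.01, 0, 0], [0, 0, 0]]
    - [[0.02, 0, 0], [0, 0, 0]]
    - [[0.03, 0, 0], [0, 0, 0]]
    - [[0.04, 0, 0], [0, 0, 0]]
    - [[0.05, 0, 0], [0, 0, 0]]

```text
time_s: 18.7
tcp_pos: [0.5234, 0.1637, 0.0447]
eef_rot: [157.5, 89.9, -172.5]
contact_force: [-1.1, -1.5, -0.6]
gripper_width: 0.0552
```

Emit:
send_rows:
  plan:
    - [[0.003, 0, 0], [0, 0, 0]]
    - [[0.006, 0, 0], [0, 0, 0]]
    - [[0.008, 0, 0], [0, 0, 0]]
    - [[0.01, 0, 0], [0, 0, 0]]
    - [[0.01, 0, 0], [0, 0, 0]]

```text
time_s: 19.2
tcp_pos: [0.5234, 0.1638, 0.0432]
eef_rot: [154.5, 89.9, -175.6]
contact_force: [-1.5, -1.0, -2.1]
gripper_width: 0.0552
```

Emit:
send_rows:
  plan:
    - [[0.002, 0, 0], [0, 0, 0]]
    - [[0.004, 0, 0], [0, 0, 0]]
    - [[0.006, 0, 0], [0, 0, 0]]
    - [[0.006, 0, 0], [0, 0, 0]]
    - [[0.006, 0, 0], [0, 0, 0]]

```text
time_s: 19.7
tcp_pos: [0.5234, 0.1638, 0.0423]
eef_rot: [155.8, 89.9, -174.3]
contact_force: [-1.4, -0.3, -1.9]
gripper_width: 0.055
```

Emit:
send_rows:
  plan:
    - [[0.002, 0, 0], [0, 0, 0]]
    - [[0.004, 0, 0], [0, 0, 0]]
    - [[0.005, 0, 0], [0, 0, 0]]
    - [[0.005, 0, 0], [0, 0, 0]]
    - [[0.005, 0, 0], [0, 0, 0]]

```text
time_s: 20.2
tcp_pos: [0.5233, 0.1637, 0.0415]
eef_rot: [157.1, 89.9, -172.9]
contact_force: [-1.7, -0.9, -0.3]
gripper_width: 0.0551
```

Emit:
send_rows:
  plan:
    - [[0.002, 0, 0], [0, 0, 0]]
    - [[0.004, 0, 0], [0, 0, 0]]
    - [[0.004, 0, 0], [0, 0, 0]]
    - [[0.004, 0, 0], [0, 0, 0]]
    - [[0.004, 0, 0], [0, 0, 0]]

```text
time_s: 20.7
tcp_pos: [0.5234, 0.1638, 0.0409]
eef_rot: [156.8, 89.9, -173.2]
contact_force: [-0.9, -1.0, -0.2]
gripper_width: 0.0553
```

Emit:
send_rows:
  plan:
    - [[0.002, 0, 0], [0, 0, 0]]
    - [[0.004, 0, 0], [0, 0, 0]]
    - [[0.004, 0, 0], [0, 0, 0]]
    - [[0.004, 0, 0], [0, 0, 0]]
    - [[0.004, 0, 0], [0, 0, 0]]

```text
time_s: 21.2
tcp_pos: [0.5234, 0.1637, 0.0408]
eef_rot: [155.2, 90.0, -174.9]
contact_force: [-3.0, -1.5, 6.5]
gripper_width: 0.055
```

```bash
timeout 100 python3 f2.py
```

```text
tcp [0.5234 0.1637 0.0408] y-ang 119.97807304588171 F [-2.9676 -1.4779  6.502 ] t 21.2 w 0.05499698952722023
shift [-0.1947 -0.0027  0.0013] turn [-0.0005 -0.0009 -0.0004] j6 -97.82019779421027
depth z 0.041277223175318956 0.02728069236362398
disc (array([0.5203, 0.161 ]), np.float64(32.8)) (array([0.5197, 0.1607]), np.float64(36.0)) hole (array([0.5197, 0.1607]), np.float64(34.0))
```

It is seated, with 6.5 N of contact. Releasing the disc, then lifting away.

Emit:
send_rows:
  plan:
    - [[0, 0, 0], [0, 0, 0]]
    - [[0, 0, 0], [0, 0, 0]]
    - [[0, 0, 0], [0, 0, 0]]
    - [[0, 0, 0], [0, 0, 0]]
    - [[0, 0, 0], [0, 0, 0]]
  jaw: 0.8

```text
time_s: 21.8
tcp_pos: [0.5235, 0.1638, 0.0408]
eef_rot: [144.6, 90.0, 174.6]
contact_force: [-0.3, 0.7, -0.1]
gripper_width: 0.0783
```

Emit:
send_rows:
  plan:
    - [[0, 0, 0], [0, 0, 0]]
    - [[-0.02, 0, 0], [0, 0, 0]]
    - [[-0.06, 0, 0], [0, 0, 0]]
    - [[-0.12, 0, 0], [0, 0, 0]]
    - [[-0.2, 0, 0], [0, 0, 0]]

```text
time_s: 22.3
tcp_pos: [0.5234, 0.1638, 0.0715]
eef_rot: [162.7, 89.9, -167.3]
contact_force: [-0.9, 0.6, 0.0]
gripper_width: 0.0789
```

Emit:
send_rows:
  plan:
    - [[-0.2, 0, 0], [0, 0, 0]]
    - [[-0.4, 0, 0], [0, 0, 0]]
    - [[-0.6, 0, 0], [0, 0, 0]]
    - [[-0.8, 0, 0], [0, 0, 0]]
    - [[-1, 0, 0], [0, 0, 0]]

```text
time_s: 22.8
tcp_pos: [0.5234, 0.1636, 0.2242]
eef_rot: [32.3, 90.0, 62.3]
contact_force: [0.1, -0.2, -0.5]
gripper_width: 0.0788
```

Emit:
send_rows:
  plan:
    - [[0, 0, -0.2], [0, 0, 0]]
    - [[0, 0, -0.4], [0, 0, 0]]
    - [[0, 0, -0.5], [0, 0, 0]]
    - [[0, 0, -0.5], [0, 0, 0]]
    - [[0, 0, -0.5], [0, 0, 0]]

```text
time_s: 23.3
tcp_pos: [0.4589, 0.1265, 0.2251]
eef_rot: [7.9, 89.9, 37.9]
contact_force: [0.3, 0.2, -0.4]
gripper_width: 0.0792
```

```bash
python3 - <<'E'
from m import *
p=discs("scene",.041)
W=cloud(p);q=r.trace(p,"anode")
for k in q[:2]: w=W[k["mask"]];print("anode",k["score"],k["uv"],np.percentile(w[:,2],[10,50,90]))
save(p,"final",(160,100,370,270),3.7)
print(r.get_state()["contact_force"],r.get_state()["time_s"])
E
```

```text
scene anode 0.74 [317.2 224.4] [0.5337 0.1699 0.041 ]
scene spare1 0.76 [248.4 173.8] [ 0.524  -0.0901  0.041 ]
scene spare1 0.71 [177.5 215.4] [ 0.7662 -0.1182  0.041 ]
scene spare1 0.7 [235.  184.4] [ 0.5803 -0.0883  0.041 ]
scene spare1 0.69 [318.1 183.6] [0.4156 0.0794 0.041 ]
scene spare1 0.64 [210.1 168.2] [ 0.5843 -0.1869  0.041 ]
anode 0.74 [317.5, 223.4] [0.0245 0.0276 0.0305]
anode 0.25 [313.1, 233.1] [0.0092 0.0135 0.0191]
[ 0.5493  0.7353 -0.1215] 23.5
```

View pics/final.png

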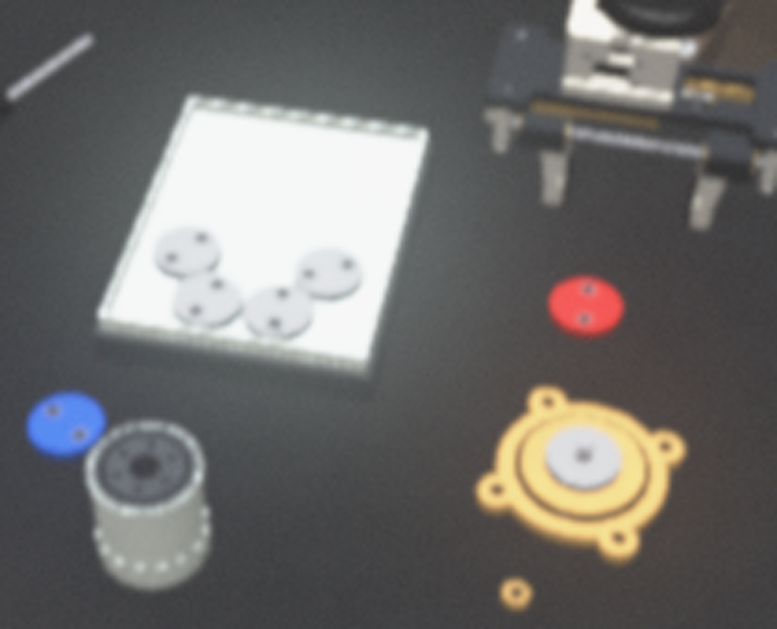

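The disc lies flat on the spigot with the stud through its hole, at crop (583,457), and its top is at 27.6 mm (28 mm expected). Everything else is unmoved and the gripper is clear, so I'm handing in.

```bash
python3 -c "
from h import *
print(r.close_job())"
```

```text
the job is handed in; nothing more can be done
None
```

The job is done and handed in: the anode with the centre hole lies flat on the cover, over the stud, after about 24 s of the 56 s allowed.

- **Slide:** I pressed the shut fingertips on the disc with about 6–8 N and slid it about 90 mm out through the open side. That left it roughly 49 mm clear of the nearest disc.
- **Fitting:** I gripped it by the rim, lined it up with the stud in the scene camera and lowered it. It went on with no measurable resistance and seated with about 6.5 N. I then let go and lifted the arm clear.

**Last checks:**
- **Height:** the top of the anode measured 27.6 mm against 28 mm expected, so it is lying flat.
- **Spares:** three of the four read within 1–2 mm of their starting positions. The network missed the fourth in the last picture, but the image shows it in place, and it read unmoved after the slide and after the lift.
- **Bystanders:** the nut, filter and look-alike discs looked undisturbed in the last picture. I did not measure them, and it shows only part of one tool and not the other.
- **Force:** contact force read about zero at hand-in, and no reading passed 8.4 N. The force was only read at the end of each half-second move.

**Disagreement:** the two cameras differed by 2–4 mm on disc positions, and the network's disc outlines read too far towards the camera. I used a circle fit in one camera for the final alignment instead.

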